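Dispense pin blocks through a half-open sprung gate

ROBOT

A 6-joint arm with a two-finger parallel gripper is mounted at the origin on a cart in front of the work surface, level with it; the furniture and walls round the work are solid. World frame = base frame: x ahead of the robot, y to its left, z up, the work surface at z = 0. Lengths are in mm, angles in rad, forces in N, time in s.
With the tool pointing down it reaches from about 375 to 900 mm from the base axis. Payload 3.1 kg.
Tool frame: the origin (TCP) lies at the very end of the fingers, on their centre line; the grasp point (between the pads) lies 19 mm behind it; z points along the fingers, y is the line along which they close (so a half turn about z gives the same grasp; the last joint's range is limited). The gripper opens to 85 mm and grips with 20 to 120 N. Pads are 22 mm wide; open, the fingers measure 114 mm over their backs; the gripper's body (76 mm by 85 mm) begins 54 mm behind the grasp point. The pads swing forward as they close: fully open they stand 13 mm farther back than shut.
Start: joints at [-1.474, 0.527, 1.433, -0, 1.181, -0.178], TCP at [170.222, -601.349, 231.31] pointing down, gripper open.
Joint ranges: [-3.08, 3.08], [-0.75, 2.2], [0.22, 2.44], [-1.43, 4.57], [0, 2.65], [-2.85, 2.85]. Speed limits (rad/s): [2.79, 2.79, 3.14, 3.14, 3.14, 3.14].

INTERFACE

Orientations are given as a unit quaternion [w, x, y, z].
In Python, from rig import sense, camera, sign_off gives the robot as it stands.
- The arm moves only by the tool servo_tool, never from a script. Its arguments are lists of equal length, an entry for each row: "xyz": the shift along the tool's x, y, z in cm, a list of three; "roll": the turn about the tool's z in rad; "claw": the opening in per cent of the stroke, from 0 (shut) to 100 (fully open). A call has 1 to 5 rows; each row shifts and turns the commanded pose from where the row before left it, along the tool's axes as they then stand; what a row does not reach is not made up. A row lasts 1/10 s, in which the tool goes at most 50 mm and 8.59 degrees, less where a joint would pass 70% of its speed; a pose out of reach is approached as far as the arm can. A call is refused whole if a number of a shift passes 5 or a number of a turn 0.15, either way. A call with a gripper value outside its range is refused whole. The fingers move at their own pace and stop on an object; "newtons" is the grip in N (left out, the last holds). Time passes only in rows, so rows that do not move let the fingers close. It gives the time, the measured TCP pose, the force, the opening and the grip force at its end, in the units of the state.
- sense(): the state, without advancing time (a new reading comes with each control period).
- camera(name): name is "scene" or "side" or "wrist"; returns a dict with "color" (400x640x3 uint8, blue, green, red), "fov_y" (degrees; the focal length in pixels is half the picture's height over the tangent of half this angle, whatever the lens; pixels are square), "cx", "cy" (the principal point, pixels), "k1" (the pictures are not rectified: a ray, as slopes to the right and down, at radius r is drawn at 1 + k1 r^2 times it, then the intrinsics apply), "origin" and "attitude" of the camera in the world. Camera axes: x right, y down, z forward; pixel columns grow to the right and rows downward; lengths in mm; the calibration is good to about 2 mm. A picture is of the moment at which its call begins. There is no depth.
- sign_off(): hands the job in; it is judged then, once.
The state is a dict: "clock": time; "joint_pos": joint angles; "joint_vel": joint speeds; "joint_efforts": joint torques, N m; "position": TCP position; "ee_rot": TCP orientation; "contact_force": force on the tool from outside, world axes, zero at the start; "wrist_torque": the same for the moment, N m; "opening": finger opening in mm; "gripper_force": force on a finger pad.
Only numpy, scipy, OpenCV 4.12 (cv2) and the standard library are available. Lean on these libraries where they do the work, as an engineer would, in place of code of your own. Each camera call takes 0.05 s, during which the arm holds its last target. There are 200 camera calls.

TASK

Set the catch tray on the table under the mouth of the feed chute, so that it will catch what slides out of the right-hand lane, and let go of it. Then take the knob of the sprung gate, slide it to the left against its spring to half of its travel (knob level with the index rib) and keep holding it there: the two pin blocks must slide into the tray while the terminal blocks of the left lane stay in the chute, so never open the gate nearly to its end. The program finishes while still holding the gate half open; leave the other things on the table where they are.

Things in the scene. Friction and masses are not known exactly. Their poses are not given: they have to be found in the camera images.
- chute: fixed two-lane metal feed chute, 72 mm wide, on legs. Origin on the table straight below the middle of the lip (lower end of its floor). x points up the slope seen from above (the mouth faces -x, to the robot), y to the left seen from the robot, z up. Floor rises at 35 degrees from the lip; back end at x = 150 mm, highest edge at z = 191 mm
- lip (a point): middle of the lip, 75 mm above the table, chute axes. Nothing of the chute is lower than 58 mm for x below 40 mm, so a 40 mm high tray fits under the lip from the front; legs and base plate begin at x = 40 mm. Gate rails run along the lip from y = -40 to +112 mm
- right_lane (a point): lip end of the right lane's floor, at chute y = -19 mm. Two lanes, each 26 mm wide, parted by a 12 mm wall: the right one holds two pin blocks, the left one (y = +19 mm) two terminal blocks. Pieces let out drop over the lip and land 10 to 80 mm in front of it (towards -x)
- gate (a joint): travel of the sprung gate that shuts both lanes at the lip: 0 shut, 0.068 m fully open; slides level along chute +y. A spring pushes it shut: 3 N at 0, rising evenly to 8 N at half travel (0.034) and 13 N fully open, plus 0.4 N friction. From 0.028 the right lane is all clear; from 0.040 the left lane begins to open
- knob_grip (a point): grip point on the gate's black upright round knob, 16 mm across, free from z = 113 to 156 mm above the table; the point is on its axis at z = 138 mm. It moves with the gate (shut: chute x = -37, y = 0 mm; half: y = +34 mm). Chute axes
- index_rib (a point): top of the small dark index rib on the upper guide rail, at chute y = +34 mm: the knob's axis stands level with it (same chute y) when the gate is at half travel
- tray: loose open grey plastic catch tray, 120 (x) by 90 (y) by 40 mm high, walls and floor 4 mm, 0.15 kg; origin at the middle of its underside. Its grip post stands at the -x end
- tray_mid (a point): middle of the tray, half-way up its walls (20 mm over its underside), axes of the tray
- tray_grip (a point): grip point on the tray's upright square grip post, 16 by 16 mm, outside the front wall at tray x = -66, y = 0, post top 85 mm over the underside; the point is at 65 mm, 25 mm above the tray's rim
- pin_a_mid (a point): centre of the lower pin block in the right lane: plain grey metal block 20x32x16 with two screw holes, 60 g
- pin_b_mid (a point): centre of the upper pin block in the right lane: plain grey metal block 20x32x16 with two screw holes, 60 g
- strip_a_mid (a point): centre of the lower terminal block in the left lane: beige four-way terminal strip 17x44x16
- strip_b_mid (a point): centre of the upper terminal block in the left lane: beige four-way terminal strip 17x44x16
- spacer: steel spacer block, with two dark holes, 25x46x16 mm, loose bystander on the table; origin at the middle of its underside
- key: black L-shaped hex key lying flat, 35x90x8 mm, loose bystander on the table; origin at the middle of its underside
- insert: white fixture insert block, 30x44x18 mm, loose bystander on the table; origin at the middle of its underside
- fitting: elbow tube fitting, 28x38x14 mm, loose bystander on the table; origin at the middle of its underside
- relay: black relay lying on its side, 22x43x28 mm, loose bystander on the table; origin at the middle of its underside
- screw: black cap screw standing on its head, 16x16x28 mm, loose bystander on the table; origin at the middle of its underside
- shim: grey slotted shim plate, 28x40x8 mm, loose bystander on the table; origin at the middle of its underside

How it is judged:
By the outcome, as a careful person would: the job done as asked, in the order asked, and still so for the second after the job is handed in, while the arm keeps its last pose, push and grip.
It also fails if it takes over 48 s, if anything falls off the work surface, if the arm or the gripper's body presses on something with over 40 N, if the wrist force passes 120 N, or if a joint passes its speed limit or range.

## Working session

There is one attempt and no reset: what is moved stays moved. The work goes in short steps, Python scripts to look and compute and a tool call to move; the robot and the scene stay as the last step left them, time stands still between calls to the robot, and variables do not carry over. Pictures are saved under pics/ and viewed, at most 10 in all, crops included, and the job is handed in when it is done.

Besides the shell and the picture viewer there is one more tool, called by a JSON object that holds its "name" and its "arguments". servo_tool: Moves the arm, as the interface text tells. Its arguments: {"type":"object","properties":{"xyz":{"type":"array"},"roll":{"type":"array"},"claw":{"type":"array"},"newtons":{"type":"number"}},"required":["xyz","roll","claw"]}

```bash
mkdir -p pics; ls; cat > h.py <<'E'
import numpy as np, cv2
from scipy.spatial.transform import Rotation as R
def rot(q): 
    q=np.asarray(q,float)
    return q if q.shape==(3,3) else R.from_quat([q[1],q[2],q[3],q[0]]).as_matrix()
def K(c):
    f=200/np.tan(np.radians(c["fov_y"])/2); return np.array([[f,0,c["cx"]],[0,f,c["cy"]],[0,0,1]])
def rays(c,px):
    u=cv2.undistortPoints(np.array(px,float).reshape(-1,1,2),K(c),np.array([c["k1"],0,0,0.]))[:,0]
    return np.c_[u,np.ones(len(u))]@rot(c["attitude"]).T
def plane(c,px,z):
    d=rays(c,px);o=np.array(c["origin"]); return o+d*((z-o[2])/d[:,2])[:,None]
def proj(c,P):
    p=(np.atleast_2d(P)-np.array(c["origin"]))@rot(c["attitude"]); u=p[:,:2]/p[:,2:]
    r2=(u**2).sum(1,keepdims=True); u=u*(1+c["k1"]*r2); k=K(c); return u*k[0,0]+k[:2,2]
def tri(c1,p1,c2,p2):
    d1=rays(c1,[p1])[0];d2=rays(c2,[p2])[0];o1=np.array(c1["origin"]);o2=np.array(c2["origin"])
    s=np.linalg.lstsq(np.c_[d1,-d2],o2-o1,rcond=None)[0]; a=o1+d1*s[0];b=o2+d2*s[1]
    return (a+b)/2,np.linalg.norm(a-b)
E
python3 - <<'E'
from h import *; from rig import *
import pickle
C={n:camera(n) for n in("scene","side","wrist")}
pickle.dump(C,open("c0.pkl","wb"))
for n,c in C.items():
    cv2.imwrite(f"pics/{n}0.png",c["color"]); print(n,{k:v for k,v in c.items() if k!="color"})
s=sense();print(s)
E
```

```text
pics
scene {'fov_y': 52.99371211701337, 'cx': 320.555317047982, 'cy': 198.79816039575695, 'k1': -0.07588613187151327, 'origin': array([-278.69776737, -354.23376428,  900.43676913]), 'attitude': array([-0.32415705,  0.75446237, -0.52048544,  0.23410178])}
side {'fov_y': 54.109379029079484, 'cx': 317.68191716275237, 'cy': 198.77948033137037, 'k1': 0.004252514867795032, 'origin': array([ 316.95323456, 1015.30056663,  665.154143  ]), 'attitude': array([ 0.04216536, -0.08459348,  0.85125257, -0.5161735 ])}
wrist {'fov_y': 69.41383942026762, 'cx': 320.5274516415025, 'cy': 198.05430271945372, 'k1': -0.018421036875563727, 'origin': array([ 246.3531252 , -578.45765428,  373.12739534]), 'attitude': array([ 0.12483295,  0.78773433, -0.59565974, -0.09529342])}
{'clock': 0.15, 'joint_pos': array([-1.47348197e+00,  5.28257656e-01,  1.43361154e+00,  3.57607536e-05,
        1.18136881e+00, -1.78503221e-01]), 'joint_vel': array([ 1.62716298e-04, -3.61060219e-03, -3.36360950e-03,  1.00104333e-03,
        5.04564906e-04,  6.39502082e-05]), 'joint_efforts': array([ 1.26571060e-03, -4.42743587e+01, -1.78275275e+01, -2.15934006e-04,
        5.64083006e-03,  1.07018778e-05]), 'position': array([ 170.19140797, -600.82197426,  230.55418287]), 'ee_rot': array([-8.21323855e-04,  9.90506245e-01,  1.37465277e-01,  4.99091571e-05]), 'contact_force': array([ 0.14375334,  0.294696  , -0.30400002]), 'wrist_torque': array([-0.02146268,  0.00958554,  0.02262503]), 'gripper_force': 0.0, 'opening': 85.6202403926624}
```

View pics/scene0.png

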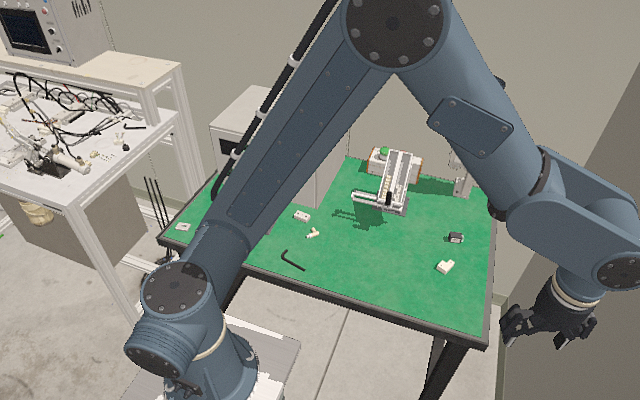

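View pics/side0.png

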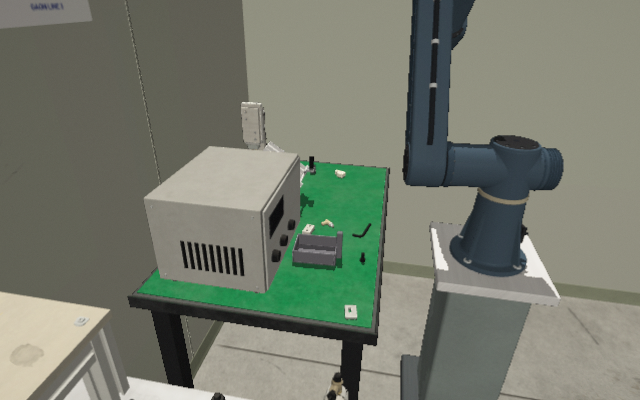

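The scene view shows the chute at about (397,180) with its knob near (388,198); the arm hides the tray. The side view shows the dark tray near (318,250), beside a big cabinet, and the chute mostly hidden near (300,170). I'll enlarge both.

```bash
python3 - <<'E'
from h import *; import pickle
C=pickle.load(open("c0.pkl","rb"))
a=C["scene"]["color"][140:230,335:475]; b=C["side"]["color"][215:280,275:375]
a=cv2.resize(a,None,fx=5.5,fy=5.5,interpolation=cv2.INTER_CUBIC)[:, :770]
b=cv2.resize(b,None,fx=6,fy=6,interpolation=cv2.INTER_CUBIC)
cv2.imwrite("pics/a.png",a);cv2.imwrite("pics/b.png",b)
E
```

```text
(no output)
```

View pics/a.png

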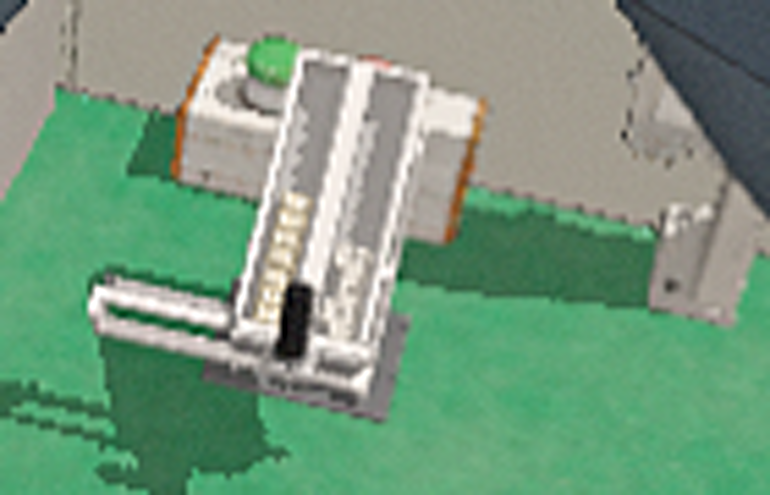

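View pics/b.png

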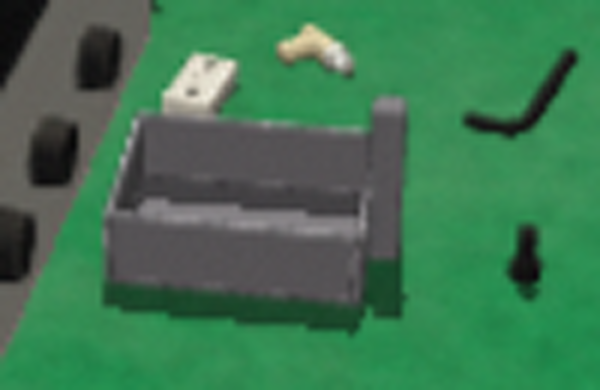

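The crops show the knob top at about a(298,288) and the wall tops running to the back. The tray rim corners are at b(145,118), (372,133), (108,215) and (362,235), and the post top is at b(390,101).

```bash
python3 - <<'E'
from h import *; import pickle
np.set_printoptions(precision=1,suppress=True)
C=pickle.load(open("c0.pkl","rb")); A=C["scene"];B=C["side"]
fa=lambda p:np.array(p)/5.5+[335,140]-.4
fb=lambda p:np.array(p)/6+[275,215]-.4
r=plane(B,[fb(p) for p in[(145,118),(370,133),(108,215),(364,235)]],40);print("rim",r,r.mean(0))
print("len",np.linalg.norm(r[1]-r[0]),np.linalg.norm(r[3]-r[2]),np.linalg.norm(r[2]-r[0]),np.linalg.norm(r[3]-r[1]))
print("post top",plane(B,[fb((390,101))],85))
print("bottom",plane(B,[fb((105,286)),fb((360,302))],0))
print("knob top A",plane(A,[fa((298,289))],156))
g=cv2.cvtColor(B["color"][140:180,290:330],cv2.COLOR_BGR2GRAY)
n,l,s,c=cv2.connectedComponentsWithStats((g<45).astype(np.uint8));print(s[1:]+[290,140,0,0,0])
# chute back-top corners z~191 & rail end
print("back top",plane(A,[fa((300,55)),fa((425,75))],191))
print("base plate front corners",plane(A,[fa((205,375)),fa((388,420)),fa((408,318))],2))
print("rail end",plane(A,[fa((92,292))],95))
b=cv2.resize(B["color"][125:215,255:365],None,fx=7,fy=6.6,interpolation=cv2.INTER_CUBIC);cv2.imwrite("pics/b2.png",b)
E
```

```text
rim [[543.6  72.2  40. ]
 [434.   62.2  40. ]
 [541.4 155.2  40. ]
 [424.4 146.1  40. ]] [485.9 108.9  40. ]
len 110.04368936180848 117.39974645551281 83.01006265997779 84.45414714489644
post top [[420.5 102.3  85. ]]
bottom [[543.3 155.7   0. ]
 [425.2 143.    0. ]]
knob top A [[ 572.3 -253.7  156. ]]
[[309 157   5  12  47]
 [314 172   2   1   2]]
back top [[ 721.9 -215.1  191. ]
 [ 729.5 -283.2  191. ]]
base plate front corners [[ 654.  -199.2    2. ]
 [ 656.4 -308.     2. ]
 [ 747.1 -301.7    2. ]]
rail end [[ 598.2 -140.4   95. ]]
```

View pics/b2.png

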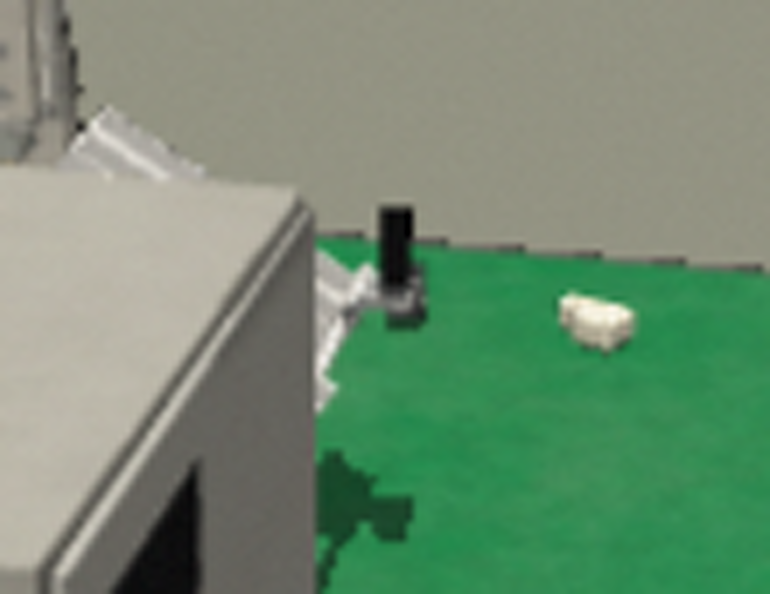

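{"name": "servo_tool", "arguments": {"xyz": [[3.6,-2.5,-0.4],[3.6,-2.5,-0.4],[3.6,-2.5,-0.4],[3.6,-2.5,-0.4],[3.6,-2.5,-0.4]], "roll": [0,0,0,0,0], "claw": [100,100,100,100,100]}}

```text
clock: 0.65
position: [310.1, -430.5, 251.2]
ee_rot: [-0.0, 0.991, 0.137, -0.0]
contact_force: [0.1, -0.3, 0.3]
opening: 85.2
gripper_force: 0.0
```

{"name": "servo_tool", "arguments": {"xyz": [[3.6,-2.5,-0.4],[3.6,-2.5,-0.4],[3.6,-2.5,-0.4],[3.6,-2.5,-0.4],[0,0,0]], "roll": [0,0,0,0.1,0.1], "claw": [100,100,100,100,100]}}

```text
clock: 1.15
position: [423.2, -292.2, 267.7]
ee_rot: [-0.001, 0.999, 0.039, 0.001]
contact_force: [-0.7, -0.3, 0.1]
opening: 85.3
gripper_force: 0.0
```

{"name": "servo_tool", "arguments": {"xyz": [[0,0,0],[0,0,0]], "roll": [0,0], "claw": [100,100]}}

```text
clock: 1.35
position: [420.5, -296.7, 267.1]
ee_rot: [-0.0, 0.999, 0.039, -0.0]
contact_force: [-0.4, 0.1, 0.1]
opening: 85.1
gripper_force: 0.0
```

```bash
python3 - <<'E'
from h import *; from rig import *
import pickle
np.set_printoptions(precision=1,suppress=True)
C={n:camera(n) for n in("scene","wrist","side")}
pickle.dump(C,open("c1.pkl","wb"))
cv2.imwrite("pics/w1.png",C["wrist"]["color"]); s=sense();print(s["clock"],s["position"],s["ee_rot"].round(4),s["joint_pos"].round(3))
cv2.imwrite("pics/s1.png",C["scene"]["color"])
A=C["scene"]
print(plane(A,[(456,238),(446,267),(302,216),(313,233)],5), plane(C["side"],[(268,292),(363,262)],0))
print(C["wrist"]["origin"])
E
```

```text
1.5 [ 420.1 -297.4  267.1] [-0.  1.  0. -0.] [-0.8  0.3  1.7 -0.   1.1  0.7]
[[ 616.6 -472.2    5. ]
 [ 494.8 -458.3    5. ]
 [ 535.    -4.6    5. ]
 [ 480.6  -62.7    5. ]] [[572.4 287.5   0. ]
 [349.1 113.1   0. ]]
[ 499.3 -290.1  409.7]
```

View pics/w1.png

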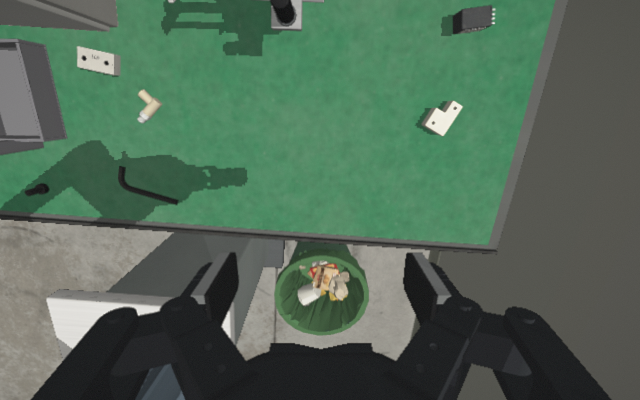

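The wrist view shows the tray at the left edge (rim around x 0–60, y 40–150), the knob at (285,10), the spacer at (98,60), the fitting at (148,105), the relay at (474,19) and the insert at (443,117). Next I'll go above the tray post.

{"name": "servo_tool", "arguments": {"xyz": [[0.3,-4.4,0.7],[0.3,-4.4,0.7],[0.3,-4.4,0.7],[0.3,-4.4,0.7],[0.3,-4.4,0.7]], "roll": [0,0,0,0,0], "claw": [60,60,60,60,60]}}

```text
clock: 2.0
position: [418.7, -75.5, 232.1]
ee_rot: [0.0, 0.999, 0.037, 0.0]
contact_force: [0.8, -0.4, -0.3]
opening: 51.2
gripper_force: 0.0
```

{"name": "servo_tool", "arguments": {"xyz": [[0.3,-4.4,0.7],[0.3,-4.4,0.7],[0.3,-4.4,0.7],[0.3,-4.4,0.7],[0,0,0]], "roll": [0,0,0,0,0], "claw": [60,60,60,60,60]}}

```text
clock: 2.5
position: [416.3, 103.8, 203.6]
ee_rot: [-0.001, 0.999, 0.041, -0.001]
contact_force: [-0.1, -1.0, 0.0]
opening: 51.3
gripper_force: 0.0
```

{"name": "servo_tool", "arguments": {"xyz": [[0,0,0]], "roll": [0], "claw": [60]}}

```text
clock: 2.6
position: [417.6, 100.4, 204.2]
ee_rot: [0.0, 0.999, 0.039, -0.0]
contact_force: [0.8, 0.1, 0.3]
opening: 51.2
gripper_force: 0.0
```

```bash
python3 - <<'E'
from h import *; from rig import *
import pickle
np.set_printoptions(precision=2,suppress=True)
C={n:camera(n) for n in("scene","wrist")}
pickle.dump(C,open("c2.pkl","wb"))
s=sense();print(s["clock"],s["position"],s["ee_rot"].round(4),s["joint_pos"].round(3),s["opening"])
w=C["wrist"]["color"]; a=C["scene"]["color"][140:230,335:475]
a=cv2.resize(a,None,fx=5.5,fy=5.5,interpolation=cv2.INTER_CUBIC);cv2.imwrite("pics/a2.png",a)
cv2.imwrite("pics/w2.png",w)
E
```

```text
2.7 [418.17  99.05 204.45] [0.   1.   0.04 0.  ] [-0.03  0.31  1.93 -0.    0.9   1.47] 51.195146481907095
```

View pics/w2.png

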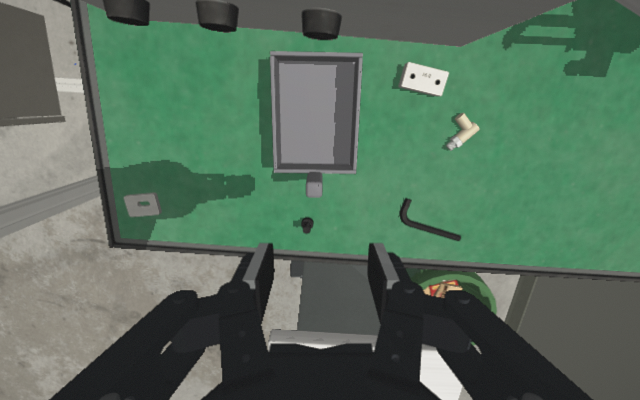

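The wrist view shows the tray rim's outer corners at (271,53), (362,54), (357,171) and (274,172). The post top is around (314,186), below the front wall.

```bash
python3 - <<'E'
from h import *; import pickle
np.set_printoptions(precision=2,suppress=True)
C=pickle.load(open("c2.pkl","rb")); W=C["wrist"]
r=plane(W,[(271,53),(362,54),(357,172),(274,172)],40);print(r,r.mean(0))
for i in range(4):print(np.linalg.norm(r[i]-r[i-1]))
d=(r[0]-r[3]+r[1]-r[2]);yaw=np.arctan2(d[1],d[0]);print("yaw",yaw)
g=r.mean(0)[:2]-66*np.array([np.cos(yaw),np.sin(yaw)]);print("grip",g)
q=lambda x,y,z:[*(g+[x,y]),z]
print(proj(W,[q(-8,-8,85),q(-8,8,85),q(8,-8,85),q(8,8,85),q(0,0,0)]))
p=cv2.resize(W["color"][150:210,280:350],None,fx=4,fy=4)
p=p[:,:,:]
cv2.imwrite("pics/p2.png",np.vstack([cv2.resize(p,(560,480))]))
h=cv2.cvtColor(W["color"],cv2.COLOR_BGR2GRAY);print(h[170:204:2,300:330:2])
E
```

```text
[[540.27 157.45  40.  ]
 [546.06  69.76  40.  ]
 [429.74  61.33  40.  ]
 [422.93 151.3   40.  ]] [484.75 109.96  40.  ]
117.50412390074202
87.87656264160512
116.61591472651908
90.22266745397495
yaw 0.0623063178846503
grip [418.88 105.85]
[[322.47 198.99]
 [305.76 197.79]
 [323.8  182.85]
 [306.78 181.6 ]
 [315.95 170.64]]
[[136 137 136 134 135 135 134 133 124 125 125 122 122 122 120]
 [116 116 116 117 113  76  75  76  83  86 106 130 132 142 142]
 [ 76  76  78  77  66  71  72  71  72  74  79 112 124 126 125]
 [ 79  76  78  77  67  72  72  71  74  74  80 103 122 123 123]
 [ 80  79  79  75  69  71  72  73  73  73  80 103 118 120 120]
 [119 118 120  87  70  70  72  71  74  72  79 102 118 119 120]
 [120 120 121  81 102 105 110 109 108 109 104 103 120 120 119]
 [117 120 119  92 128 134 135 136 137 119 137 108 123 121 121]
 [118 120 121  95 130 135 138 140 143 123 141 109 124 123 119]
 [120 123 122  95 131 134 135 138 139 142 139 107 124 125 123]
 [120 120 122  96 131 134 136 137 139 142 139 106 124 123 123]
 [115 118 120  95 131 134 136 134 135 139 137 112 123 122 122]
 [116 118 117  97 130 134 134 135 135 138 135 112 122 122 122]
 [117 117 116 104 115 120 123 125 127 128 121 118 120 120 121]
 [117 118 117 116 114 116 116 117 115 117 118 117 117 120 119]
 [118 117 116 114 112 114 115 115 115 117 116 118 118 119 120]
 [119 116 116 113 112 114 116 116 115 117 118 118 118 117 120]]
```

```bash
python3 - <<'E'
from h import *; import pickle
np.set_printoptions(precision=2,suppress=True)
C=pickle.load(open("c2.pkl","rb")); W=C["wrist"];print(plane(W,[(314.3,188.8)],85),W["origin"])
E
```

```text
[[420.41 106.34  85.  ]] [496.91 106.57 347.04]
```

View pics/a2.png

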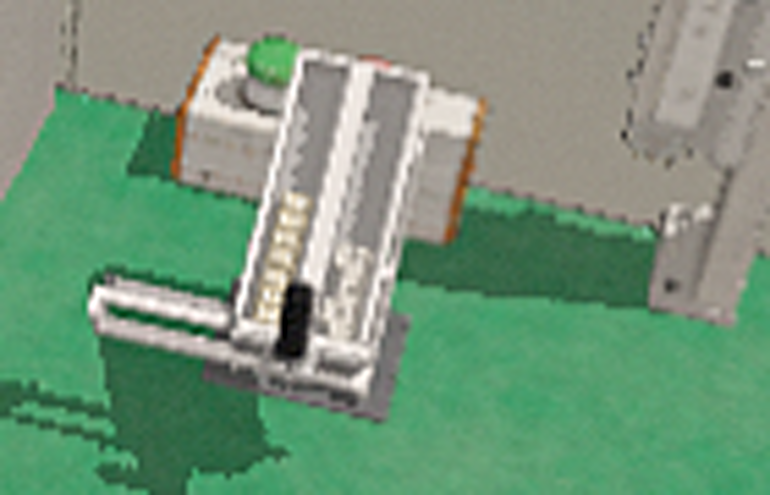

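{"name": "servo_tool", "arguments": {"xyz": [[0.25,-0.7,3.0],[0,0,4.0],[0,0,4.0],[0,0,3.0],[0,0,1.4]], "roll": [0,0,0,0,0], "claw": [60,60,60,60,60], "newtons": 80}}

```text
clock: 3.2
position: [419.3, 105.3, 48.2]
ee_rot: [-0.0, 0.999, 0.036, -0.002]
contact_force: [0.4, 0.2, -0.3]
opening: 51.5
gripper_force: 0.0
```

{"name": "servo_tool", "arguments": {"xyz": [[0,0,0],[0,0,0],[0,0,0]], "roll": [0,0,0], "claw": [40,0,0]}}

```text
clock: 3.5
position: [420.7, 106.6, 51.3]
ee_rot: [0.0, 0.999, 0.037, 0.001]
contact_force: [0.6, 0.6, -1.9]
opening: 14.8
gripper_force: 77.9
```

{"name": "servo_tool", "arguments": {"xyz": [[0,0,0],[0,0,0],[0,0,0]], "roll": [0,0,0], "claw": [0,0,0]}}

```text
clock: 3.8
position: [420.1, 107.3, 51.1]
ee_rot: [0.0, 0.999, 0.038, 0.001]
contact_force: [-0.2, -3.2, 5.8]
opening: 14.9
gripper_force: 78.9
```

{"name": "servo_tool", "arguments": {"xyz": [[0,0,-1.0],[0,0,-1.5],[0,0,-1.5],[0,0,-1.5],[0,0,0]], "roll": [0,0,0,0,0], "claw": [0,0,0,0,0]}}

```text
clock: 4.3
position: [420.5, 107.8, 107.1]
ee_rot: [0.0, 0.999, 0.038, 0.002]
contact_force: [0.8, -0.2, -1.8]
opening: 14.9
gripper_force: 78.1
```

```bash
python3 - <<'E'
from h import *; import pickle
from rig import *
np.set_printoptions(precision=1,suppress=True)
C=pickle.load(open("c2.pkl","rb")); A=C["scene"];B=pickle.load(open("c1.pkl","rb"))["side"]
W1=pickle.load(open("c1.pkl","rb"))["wrist"]
fa=lambda p:np.array(p)/5.5+[335,140]-.4
print("knob tri",tri(A,fa((298,289)),B,(311.2,156.3)))
print("knob planeB",plane(B,[(311.2,156.3)],156))
for z in(75,95):
  r=plane(A,[fa((97,322)),fa((365,400)),fa((110,278)),fa((235,312))],z)
  print(z,r, [np.arctan2(-(a-b)[0],(a-b)[1]) for a,b in((r[0],r[1]),(r[2],r[3]))])
h=cv2.cvtColor(W1["color"],cv2.COLOR_BGR2GRAY)
ys,xs=np.where(h[:30,260:310]<35);print("w knob",xs.min()+260,xs.max()+260,ys.min(),ys.max())
cv2.imwrite("pics/w1k.png",cv2.resize(W1["color"][0:60,140:340],(800,240),interpolation=cv2.INTER_CUBIC))
s=sense();print(s["position"],s["contact_force"],s["wrist_torque"])
E
```

```text
knob tri (array([ 573.9, -253.8,  155.8]), np.float64(1.9292367428369925))
knob planeB [[ 574.9 -255.3  156. ]]
75 [[ 597.2 -145.    75. ]
 [ 590.8 -297.    75. ]
 [ 635.  -141.1   75. ]
 [ 633.2 -214.3   75. ]] [np.float64(-0.042099948445116234), np.float64(-0.024547220682478)]
95 [[ 576.  -150.1   95. ]
 [ 569.8 -298.4   95. ]
 [ 612.8 -146.3   95. ]
 [ 611.1 -217.7   95. ]] [np.float64(-0.04209994844511614), np.float64(-0.024547220682479252)]
w knob 271 293 0 22
[420.5 107.8 107.1] [ 0.8 -0.2 -1.8] [-0.   0.1  0. ]
```

View pics/w1k.png

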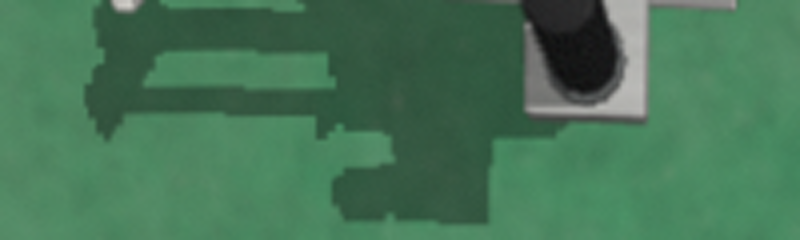

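The knob triangulates to (574,-254,156), which agrees with the known height of 156 mm. The chute origin is then about (611,-253) with a yaw near 0.025. Next I'll carry the tray to a spot in front of the mouth.

{"name": "servo_tool", "arguments": {"xyz": [[-0.2,2.0,0],[-0.4,4.0,0],[-0.4,4.5,0],[-0.4,4.5,0],[-0.5,4.5,0]], "roll": [0,0,0,0,0], "claw": [0,0,0,0,0]}}

```text
clock: 4.8
position: [415.0, -89.7, 104.9]
ee_rot: [-0.0, 0.999, 0.038, -0.0]
contact_force: [1.0, -0.6, -0.9]
opening: 14.6
gripper_force: 78.4
```

{"name": "servo_tool", "arguments": {"xyz": [[-0.5,4.5,0],[-0.4,4.5,0],[-0.4,4.5,0],[-0.4,3.4,0],[-0.3,2.0,0]], "roll": [0,0,0,0,0], "claw": [0,0,0,0,0]}}

```text
clock: 5.3
position: [409.9, -281.7, 104.9]
ee_rot: [0.001, 0.999, 0.037, 0.001]
contact_force: [0.4, -0.1, -2.0]
opening: 15.0
gripper_force: 78.4
```

{"name": "servo_tool", "arguments": {"xyz": [[0,0,0],[0,0,0],[0,0,0]], "roll": [0.05,0,0], "claw": [0,0,0]}}

```text
clock: 5.6
position: [409.2, -277.5, 104.8]
ee_rot: [-0.001, 1.0, 0.014, -0.001]
contact_force: [-0.1, 0.7, -1.8]
opening: 14.7
gripper_force: 78.4
```

```bash
python3 - <<'E'
from h import *; from rig import *
import pickle
C={n:camera(n) for n in("scene","wrist")};pickle.dump(C,open("c3.pkl","wb"))
s=sense();print(s["clock"],s["position"],s["ee_rot"].round(4),s["gripper_force"])
a=C["scene"]["color"][140:280,320:480];cv2.imwrite("pics/s3.png",cv2.resize(a,None,fx=4.2,fy=4.2,interpolation=cv2.INTER_CUBIC))
E
```

```text
5.7 [ 409.51644992 -277.39808862  105.0070643 ] [-5.000e-04  9.999e-01  1.370e-02 -4.000e-04] 78.44008684158325
```

View pics/s3.png

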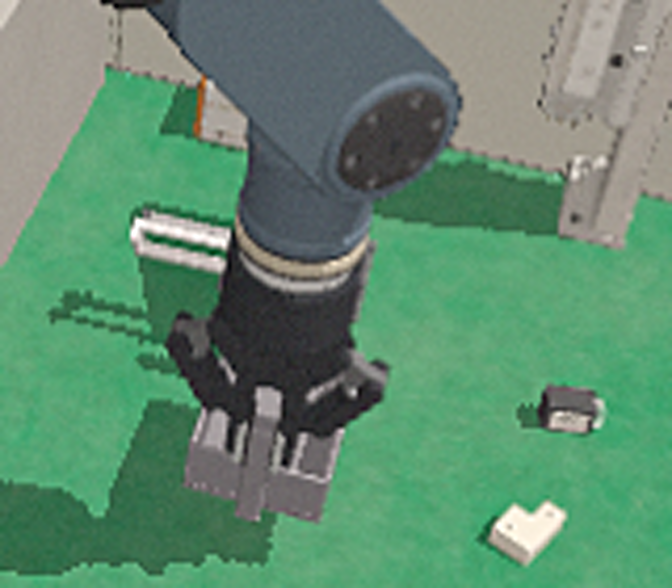

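The scene shows the tray held level and upright in front of the chute mouth, post at about s3(262,450), with the relay (572,410) and insert (527,530) well clear.

{"name": "servo_tool", "arguments": {"xyz": [[0,0,2.0],[0,0,2.0],[0,0,1.0],[0,0,0],[0,0,0]], "roll": [0,0,0,0,0], "claw": [0,0,0,0,0]}}

```text
clock: 6.2
position: [410.0, -278.2, 55.5]
ee_rot: [-0.0, 1.0, 0.013, 0.0]
contact_force: [0.3, -1.3, -2.4]
opening: 14.8
gripper_force: 78.3
```

{"name": "servo_tool", "arguments": {"xyz": [[1.5,0,0],[2.0,0,0],[2.0,0,0],[1.0,0,0],[0.5,0,0]], "roll": [0,0,0,0,0], "claw": [0,0,0,0,0]}}

```text
clock: 6.7
position: [480.9, -276.8, 56.1]
ee_rot: [0.001, 1.0, 0.013, 0.001]
contact_force: [-0.5, -0.4, -1.5]
opening: 14.6
gripper_force: 78.4
```

Force is clear of contact (-1.5 N is the tray weight). I'll finish the insertion and lower it to the table.

{"name": "servo_tool", "arguments": {"xyz": [[1.0,0,0],[1.0,0,0],[0.1,0,0],[0,0,0.2],[0,0,0.2]], "roll": [0,0,0,0,0], "claw": [0,0,0,0,0]}}

```text
clock: 7.2
position: [500.1, -275.8, 51.1]
ee_rot: [-0.0, 1.0, 0.013, -0.0]
contact_force: [-4.1, 2.8, 29.3]
opening: 14.6
gripper_force: 83.2
```

{"name": "servo_tool", "arguments": {"xyz": [[0,0,0],[0,0,0]], "roll": [0,0], "claw": [0,0]}}

```text
clock: 7.4
position: [500.2, -275.9, 51.3]
ee_rot: [-0.0, 1.0, 0.013, -0.0]
contact_force: [-0.6, 0.4, 0.0]
opening: 14.8
gripper_force: 78.7
```

{"name": "servo_tool", "arguments": {"xyz": [[0,0,0],[0,0,0],[0,0,-0.5],[0,0,-3.0],[0,0,-4.0]], "roll": [0,0,0,0,0], "claw": [50,60,60,60,60]}}

```text
clock: 7.9
position: [499.6, -275.2, 125.6]
ee_rot: [-0.002, 1.0, 0.013, -0.002]
contact_force: [0.0, -0.6, 0.0]
opening: 51.0
gripper_force: 0.0
```

{"name": "servo_tool", "arguments": {"xyz": [[0,0,-4.5],[0,0,-4.5],[0,0,-3.5],[0,0,0],[0,0,0]], "roll": [0,0,0,0,0], "claw": [60,60,60,60,60]}}

```text
clock: 8.4
position: [500.9, -276.1, 252.4]
ee_rot: [0.001, 1.0, 0.013, 0.001]
contact_force: [-0.2, 0.1, -0.2]
opening: 51.3
gripper_force: 0.0
```

```bash
cat > m.py <<'E'
from h import *; from rig import *
import pickle
np.set_printoptions(precision=1,suppress=True)
W=camera("wrist");A=camera("scene");S=camera("side");pickle.dump((W,A,S),open("c4.pkl","wb"))
s=sense();print(s["clock"],s["position"],s["ee_rot"].round(4),s["contact_force"],W["origin"])
# expected positions
y=.025;ex=np.array([np.cos(y),np.sin(y)]);ey=np.array([-ex[1],ex[0]]);o=np.array([611,-253.])
P=lambda a,b,z:[*(o+a*ex+b*ey),z]
print("pred knob",proj(W,[P(-37,0,156)]),"post",proj(W,[P(-111,-19,85)]),"rim",proj(W,[P(-105,-64,40),P(-105,26,40),P(15,-64,40)]))
h=cv2.cvtColor(W["color"],cv2.COLOR_BGR2GRAY)
n,l,st,c=cv2.connectedComponentsWithStats((h[:260]<45).astype(np.uint8))
for i in range(1,n):
    if st[i,4]>60:print("dark",st[i],c[i],plane(W,[c[i]],156))
hsv=cv2.cvtColor(W["color"],cv2.COLOR_BGR2HSV)
cv2.imwrite("pics/w4.png",W["color"])
E
python3 m.py
```

```text
8.55 [ 499.7 -275.3  249.6] [-0.  1.  0. -0.] [-0.3  1.2 -1.4] [ 579.8 -273.   395.3]
pred knob [[295.7 111.5]] post [[319.7 179.7]] rim [[355.7 166.1]
 [283.7 166.1]
 [359.7  61.2]]
dark [457  77  10  18 144] [461.3  85.6] [[ 597.  -382.8  156. ]]
dark [286 102  21  19 249] [295.2 111.1] [[ 574.3 -253.5  156. ]]
dark [139 232  51  28 128] [157.  248.6] [[ 449. -125.  156.]]
dark [263 244  11  16 112] [268.8 252.8] [[ 447.6 -228.8  156. ]]
dark [368 244  11  16 115] [372.3 252.7] [[ 450. -325.  156.]]
```

```bash
python3 - <<'E'
from h import *; import pickle
np.set_printoptions(precision=2,suppress=True,linewidth=150)
W,A,S=pickle.load(open("c4.pkl","rb"))
y=.025;ex=np.array([np.cos(y),np.sin(y)]);ey=np.array([-ex[1],ex[0]]);o=np.array([611,-253.])
P=lambda a,b,z:[*(o+a*ex+b*ey),z]
print("rail",proj(W,[P(0,112,95),P(0,45,95)]))
hsv=cv2.cvtColor(W["color"],cv2.COLOR_BGR2HSV); ng=~((hsv[...,0]>60)&(hsv[...,0]<90)&(hsv[...,1]>90))
for r in range(40,130,4): print(r,''.join('#' if v else '.' for v in ng[r,150:400:2]))
for r in range(130,200,3): print(r,''.join('#' if v else '.' for v in ng[r,270:370]))
E
```

```text
rail [[183.44  70.3 ]
 [252.94  69.96]]
40 ...................................................################################################........................#.
44 ....................................................##########################################...................##..######..
48 ....................................................##########################################....................###.#####..
52 .....................................................#########################################...................#..##.######
56 .....................................................#########################################.....................##########
60 .............................................#.###..##########################################......................##....##.
64 ................##########################################################################################........####....#..
68 ................##########################################################################################...#....#..##......
72 .................########
[... 3734 characters left out ...]
.........##..###############..........................................
184 ..........................................################..................................##......
187 ............................................#############...........................................
190 .........................................##.........................................................
193 .......................................#..................................###.......................
196 .................#........#.........................................................................
199 ....................................................................................................
```

The tray rim (columns 283–357, front at row 167) and the rails sit where they should: the tray is in place. Next I'll go to the knob.

{"name": "servo_tool", "arguments": {"xyz": [[2.5,-0.7,0],[3.0,-0.7,0],[2.0,-0.6,0],[0,0,3.0],[0,0,3.0]], "roll": [0,0,0,0,0], "claw": [40,40,40,40,40], "newtons": 60}}

```text
clock: 9.05
position: [575.7, -253.6, 189.4]
ee_rot: [-0.0, 1.0, 0.013, -0.0]
contact_force: [-0.4, 0.2, 0.4]
opening: 34.0
gripper_force: 0.0
```

{"name": "servo_tool", "arguments": {"xyz": [[0,0,0],[0,0,0],[0,0,0]], "roll": [0,0,0], "claw": [40,40,40]}}

```text
clock: 9.35
position: [575.8, -254.7, 192.2]
ee_rot: [0.0, 1.0, 0.013, 0.001]
contact_force: [0.3, 0.4, 0.2]
opening: 33.9
gripper_force: 0.0
```

{"name": "servo_tool", "arguments": {"xyz": [[-0.1,-0.1,1.5],[0,0,2.0],[0,0,2.0],[0,0,1.5],[0,0,0]], "roll": [0,0,0,0,0], "claw": [40,40,40,40,40]}}

```text
clock: 9.85
position: [573.4, -252.8, 120.3]
ee_rot: [-0.001, 1.0, 0.013, -0.001]
contact_force: [-0.4, -0.0, -0.5]
opening: 34.0
gripper_force: 0.0
```

{"name": "servo_tool", "arguments": {"xyz": [[0,0,0],[0,0,0],[0,0,0],[0,0,0]], "roll": [0,0,0,0], "claw": [0,0,0,0]}}

```text
clock: 10.25
position: [574.9, -253.6, 122.5]
ee_rot: [0.001, 1.0, 0.013, 0.001]
contact_force: [0.3, -0.3, 3.8]
opening: 14.7
gripper_force: 58.7
```

{"name": "servo_tool", "arguments": {"xyz": [[0,-0.6,0],[0,-0.9,0],[0,-0.9,0],[0,-0.6,0],[0,0,0]], "roll": [0,0,0,0,0], "claw": [0,0,0,0,0]}}

```text
clock: 10.75
position: [573.8, -224.9, 122.5]
ee_rot: [0.002, 1.0, 0.014, 0.001]
contact_force: [-2.1, -7.5, 3.6]
opening: 14.9
gripper_force: 58.9
```

{"name": "servo_tool", "arguments": {"xyz": [[0,-0.3,0],[0,0,0],[0,0,0]], "roll": [0,0,0], "claw": [0,0,0]}}

```text
clock: 11.05
position: [573.7, -222.8, 122.5]
ee_rot: [0.003, 1.0, 0.013, 0.001]
contact_force: [-2.2, -7.4, 3.6]
opening: 14.6
gripper_force: 58.9
```

```bash
python3 - <<'E'
from h import *; from rig import *
import pickle
np.set_printoptions(precision=1,suppress=True)
p=[];f=[]
W=camera("wrist");A=camera("scene")
for i in range(6): S=camera("side"); s=sense();p.append(s["position"]);f.append(s["contact_force"])
pickle.dump((W,A,S),open("c5.pkl","wb"))
print(s["clock"],np.mean(p,0),np.mean(f,0),s["opening"])
_,A0,S0=pickle.load(open("c4.pkl","rb"))
B0=pickle.load(open("c1.pkl","rb"))["side"]
for n,I in(("before",B0),("now",S)):
    g=cv2.cvtColor(I["color"][140:190,295:335],cv2.COLOR_BGR2GRAY);ys,xs=np.where(g<40);print(n,len(xs),xs.mean()+295,ys.mean()+140)
E
```

```text
11.45 [ 573.7 -222.8  122.5] [-2.7 -7.1  3.9] 14.596502469967314
before 41 311.390243902439 161.85365853658536
now 201 309.92537313432837 151.5174129353234
```

{"name": "servo_tool", "arguments": {"xyz": [[0,-0.2,0],[0,-0.1,0],[0,0,0],[0,0,0],[0,0,0]], "roll": [0,0,0,0,0], "claw": [0,0,0,0,0]}}

```text
clock: 11.95
position: [573.6, -220.0, 122.6]
ee_rot: [0.003, 1.0, 0.013, 0.001]
contact_force: [-2.2, -7.9, 3.9]
opening: 14.1
gripper_force: 59.2
```

{"name": "servo_tool", "arguments": {"xyz": [[0,0,0],[0,0,0],[0,0,0],[0,0,0],[0,0,0]], "roll": [0,0,0,0,0], "claw": [0,0,0,0,0]}}

```text
clock: 12.45
position: [573.6, -220.0, 122.5]
ee_rot: [0.003, 1.0, 0.013, 0.001]
contact_force: [-3.3, -7.9, 4.0]
opening: 14.4
gripper_force: 59.2
```

```bash
python3 - <<'E'
from h import *; from rig import *
import pickle
np.set_printoptions(precision=1,suppress=True,linewidth=150)
p=[];f=[]
W=camera("wrist");A=camera("scene")
for i in range(6): S=camera("side"); s=sense();p.append(s["position"]);f.append(s["contact_force"])
pickle.dump((W,A,S),open("c6.pkl","wb"))
print(s["clock"],np.mean(p,0),np.mean(f,0),s["opening"])
y=.025;ex=np.array([np.cos(y),np.sin(y)]);ey=np.array([-ex[1],ex[0]]);o=np.array([611,-253.])
P=lambda a,b,z:[*(o+a*ex+b*ey),z]
from_=lambda q:((np.array(q)[:,:2]-o)@np.c_[ex,ey])
for n,c in(("wrist",W),("scene",A)):
    print(n,"lane r/l at x=20,50",proj(c,[P(20,-19,97),P(50,-19,118),P(20,19,97),P(50,19,118)]),"tray interior",proj(c,[P(-101,-60,6),P(-101,22,6),P(11,22,6),P(11,-60,6)]))
# lane colours and tray contents: pixels differing before/after
W0,A0,_=pickle.load(open("c4.pkl","rb")); A1=pickle.load(open("c2.pkl","rb"))["scene"]
for q in [(x,yy) for yy in(-19,19) for x in range(5,150,12)]:
    u,v=proj(A,[P(q[0],q[1],80+q[0]*.7)])[0].round().astype(int)
    print(q,A1["color"][v,u],A["color"][v,u])
E
```

```text
12.85 [ 573.6 -220.   122.5] [-2.8 -7.5  4. ] 14.312027842014409
wrist lane r/l at x=20,50 [[412.8 145.2]
 [432.4  88.4]
 [347.5 145.1]
 [353.5  88. ]] tray interior [[413.2 253.6]
 [332.3 253.9]
 [334.1 141.5]
 [425.9 141.7]]
scene lane r/l at x=20,50 [[396.5 196. ]
 [399.5 184.5]
 [384.1 193.1]
 [387.1 181.7]] tray interior [[397.8 248.6]
 [370.5 241.5]
 [379.  216.1]
 [404.7 222.5]]
(5, -19) [198 203 211] [206 214 222]
(17, -19) [197 207 217] [140 145 147]
(29, -19) [204 216 224] [141 144 149]
(41, -19) [204 216 224] [140 144 149]
(53, -19) [139 143 150] [139 141 145]
(65, -19) [136 140 142] [47 43 40]
(77, -19) [133 137 142] [67 63 61]
(89, -19) [131 138 141] [136 142 148]
(101, -19) [133 136 142] [135 142 146]
(113, -19) [133 138 141] [139 143 148]
(125, -19) [134 137 143] [145 147 153]
(137, -19) [206 210 216] [214 216 223]
(149, -19) [137 150 154] [142 153 160]
(5, 19) [204 209 215] [183 191 196]
(17, 19) [148 179 195] [48 53 61]
(29, 19) [198 225 238] [35 35 38]
(41, 19) [196 223 234] [53 48 48]
(53, 19) [150 181 197] [109 134 148]
(65, 19) [178 203 218] [45 44 45]
(77, 19) [137 140 146] [40 39 43]
(89, 19) [137 141 145] [57 57 55]
(101, 19) [135 140 143] [58 53 53]
(113, 19) [136 142 148] [62 60 57]
(125, 19) [140 143 149] [66 62 64]
(137, 19) [183 192 198] [116 130 142]
(149, 19) [135 150 153] [131 148 160]
```

```bash
python3 - <<'E'
from h import *; import pickle
np.set_printoptions(precision=0,suppress=True)
W,A,S=pickle.load(open("c6.pkl","rb"))
y=.025;ex=np.array([np.cos(y),np.sin(y)]);ey=np.array([-ex[1],ex[0]]);o=np.array([611,-253.])
P=lambda a,b,z:[*(o+a*ex+b*ey),z]
for c in(W,A):
  m=np.zeros((400,640),np.uint8)
  cv2.fillConvexPoly(m,proj(c,[P(-101,-60,12),P(-101,22,12),P(-20,22,12),P(-20,-60,12)]).round().astype(np.int32),1)
  h=cv2.cvtColor(c["color"],cv2.COLOR_BGR2HSV); b=((h[...,2]>165)&(m>0)).astype(np.uint8)
  n,l,st,ce=cv2.connectedComponentsWithStats(b)
  for i in range(1,n):
    if st[i,4]>15:
      p=plane(c,[ce[i]],18)[:,:2]-o; print(st[i],"chute xy",p@np.c_[ex,ey],"hsv",h[l==i].mean(0))
# left-lane strips in wrist: beige pixels
h=cv2.cvtColor(W["color"],cv2.COLOR_BGR2HSV);b=((h[...,0]>8)&(h[...,0]<28)&(h[...,1]>45)&(h[...,2]>140)).astype(np.uint8)
n,l,st,ce=cv2.connectedComponentsWithStats(b)
print([(st[i].tolist(),ce[i].round()) for i in range(1,n) if st[i,4]>20])
print("strip pred",proj(W,[P(22,19,100),P(60,19,125)]))
E
```

```text
[334 177  13  10 116] chute xy [[-22.  17.]] hsv [ 24.  39. 194.]
[ 334  177   89   51 1901] chute xy [[-42. -19.]] hsv [ 23.  10. 204.]
[333 221  11  18 189] chute xy [[-69.  17.]] hsv [ 31.   5. 177.]
[349 223  29  33 488] chute xy [[-78.  -7.]] hsv [ 24.  16. 214.]
[375 223  24  18 185] chute xy [[-54. -14.]] hsv [ 58.  15. 189.]
[([335, 34, 38, 40, 715], array([350.,  52.])), ([328, 75, 37, 111, 1520], array([344., 125.])), ([151, 259, 29, 30, 336], array([166., 273.]))]
strip pred [[348. 142.]
 [356.  63.]]
```

```bash
python3 - <<'E'
from h import *; import pickle
np.set_printoptions(precision=0,suppress=True)
W0=pickle.load(open("c4.pkl","rb"))[0];W5=pickle.load(open("c5.pkl","rb"))[0];W6=pickle.load(open("c6.pkl","rb"))[0]
y=.025;ex=np.array([np.cos(y),np.sin(y)]);ey=np.array([-ex[1],ex[0]]);o=np.array([611,-253.])
for c in(W0,W5,W6):
  h=cv2.cvtColor(c["color"],cv2.COLOR_BGR2HSV);b=((h[...,0]>8)&(h[...,0]<28)&(h[...,1]>45)&(h[...,2]>140)).astype(np.uint8)
  # cast onto plane of block tops: z = 75+16/cos35 + .7x  (chute x)
  ys,xs=np.where(b); d=rays(c,np.c_[xs,ys]);O=np.array(c["origin"]);n=np.array([-.7*ex[0],-.7*ex[1],1]);p0=np.array([*o,94.5])
  q=(O+d*(((p0-O)@n)/(d@n))[:,None])[:,:2]-o; q=q@np.c_[ex,ey]; k=(abs(q[:,1]-19)<12)&(q[:,0]<150)
  print(np.histogram(q[k,0],bins=range(-60,150,10))[0])
  for r in range(0,1):pass
h=cv2.cvtColor(W6["color"],cv2.COLOR_BGR2HSV)
for r in range(178,262,4):print(r,''.join('#' if v>195 else '+' if v>150 else '-' if v>80 else '.' for v in h[r,325:430:1][...,2]))
E
```

```text
[  0   0   0   0   0  58  81  94  95  94 111   0   0   0   0   0   0   0
   0   0]
[  0   0   0   0   0  68 185 193 232 286 325 406 540   0   0   0   0   0
   0   0]
[  0   0   0   0   0  68 184 207 220 287 337 410 556   0   0   0   0   0
   0   0]
178 ---+#################+-----------------------+########++++######+----------------------------------------
182 ----+++++++++++#++##+-----------------------+########++++######+-----------------------------------------
186 ---+++++++++++++++++-----------------------+########++++######+------------------------------------------
190 -------------------------+----------------+#########+++######+-----------------------------------..------
194 ------------------------------------------+#######+++#######+---+++++##########-----------------....----+
198 -----------------------------------------++++++++++++++++++----###+#++---+#####------------++++++-+++++++
202 #########################################################################################################
206 #############################################################################
[... 758 characters left out ...]
--------------------------..............
238 ..........+++++++++--------------+###############------------------------------------------..............
242 .............------------######################+------------------------------------------...............
246 ..............----------#####################+--------------------------------------------...............
250 ..............----------........-+##########---------------------------------------------...............-
254 ...............----------...........-++###+----------------------------------------------..............--
258 ...............----------..............................................................................--
```

Two pin blocks lie in the tray, near (365,240) and (395,212). The right lane is empty, and the terminal strips have not moved in the left lane.

```bash
python3 -c "
from rig import *
print(sign_off())"
```

```text
the job is handed in; nothing more can be done
None
```

The job is handed in: the tray is set under the mouth and released, the gate is held half open by its knob, both pin blocks are in the tray and the terminal blocks are still in the chute, going by the last camera check.

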